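# Hold a tip-over switch at its trip angle with an angle gauge rocked on a heat-sink fin

### The arm

A 6-joint arm with a two-finger parallel gripper is mounted at the origin on the work surface. World frame = base frame: x ahead of the robot, y to its left, z up, the work surface at z = 0. Lengths are in m, angles in rad, forces in N, time in s.
With the tool pointing down it reaches from about 0.35 to 0.775 m from the base axis. Payload 7.3 kg.
Tool frame: the origin (TCP) lies at the centre of the arm's flange, where the gripper is bolted on; the fingertips stand 178 mm ahead of it and the grasp point (between the pads) lies 159 mm ahead of it; x points along the fingers, y is the direction in which the jaws open and shut, and the axes are right-handed (so a half turn about x gives the same grasp; the last joint's range is limited). The gripper opens to 92 mm and grips with 3 to 60 N. Pads are 19 mm wide; open, the fingers measure 130 mm over their backs; the gripper's body (75 mm by 190 mm) begins 47 mm behind the grasp point.
Start: joints at [0.982, 0.342, 1.524, -0, 1.275, -0.146], TCP at [0.225, 0.474, 0.405] pointing down, gripper open.
Joint ranges: [-2.53, 2.53], [-0.77, 2.02], [0.04, 2.7], [-1, 4.14], [0.28, 2.66], [-3.11, 3.11]. Speed limits (rad/s): [2.57, 2.57, 3.14, 3.14, 3.14, 3.14].

### API

Orientations are given as [roll, pitch, yaw] about the fixed x, y, z axes, in that order (R = Rz(yaw) Ry(pitch) Rx(roll)).
In Python, from cell import readout, cams, workorder gives the robot as it stands.
- The arm moves only by the shell command python3 -m inch 'ROWS' [FORCE]. ROWS is text: rows parted by semicolons, each of 5 numbers parted by spaces: the shift along the world's x, y, z in mm, then the turn about the world's z in rad, then the opening, from 0 (shut) to 1 (fully open). A call has 1 to 8 rows; each row shifts and turns the commanded pose from where the row before left it; what a row does not reach is not made up. A row lasts 1/12 s, in which the tool goes at most 41.7 mm and 7.16 degrees, less where a joint would pass 70% of its speed; a pose out of reach is approached as far as the arm can. A call is refused whole if a number of a shift passes 41.7 or a number of a turn 0.125, either way. A call with a gripper value outside its range is refused whole. The fingers move at their own pace and stop on an object; FORCE is the grip in N (left out, the last holds). Time passes only in rows, so rows that do not move let the fingers close. It gives the time, the measured TCP pose, the force and the opening at its end, in the units of the state.
- readout.observe(): the state, without advancing time (a new reading comes with each control period).
- cams.read_camera(name): name is "scene" or "side" or "wrist"; returns a dict with "color" (384x512x3 uint8, red, green, blue), "fx", "fy", "cx", "cy" (pixels), "world_to_cam" (4x4, takes a point from world to camera coordinates); the wrist camera has in their place "T_tool_cam" (4x4, takes a point from camera to tool coordinates, whose origin is the TCP and whose axes are the tool frame's). Camera axes: x right, y down, z forward; pixel columns grow to the right and rows downward; lengths in m; the calibration is good to about 2 mm. A picture is of the moment at which its call begins: read the wrist's pose just before it. There is no depth.
- workorder.hand_in(): hands the job in, once; it reports no verdict.
The state is a dict: "time": time; "qpos": joint angles; "qvel": joint speeds; "joint_efforts": joint torques, N m; "tool_pos": TCP position; "tool_rot": TCP orientation; "contact_force": force on the tool from outside, world axes, zero at the start; "torque": the same for the moment, N m; "opening": finger opening in m.
Only numpy, scipy, OpenCV 4.12 (cv2) and the standard library are available. Lean on these libraries where they do the work, as an engineer would, in place of code of your own. Each camera call takes 0.05 s, during which the arm holds its last target.

### The job

The tip-over switch under test is screwed to the foot of the angle gauge, and the tester reads it while it is held at its trip angle. Pick the gauge up, set the middle of its foot level and squarely across the tall middle fin of the finned heat sink, then gently rock it there until the swinging black pointer settles on the red mark. Finish still holding it steady there, the foot still bearing on the fin and the gauge not let go, without shoving the heat sink or disturbing the other things on the bench.

Things in the scene. Friction and masses are not known exactly. Their poses are not given: they have to be found in the camera images.
- gauge: Angle gauge, loose, 0.4 kg, standing on the bench, dial away from the robot. Steel foot 36 (x) x 116 (y) x 12 mm, flat underside; on it a grey round case 84 mm across, 26 thick, white dial on its +x side; on top a black finger grip. A black tip-over switch stands on the foot's +y end (y 37 to 56, up to 36 mm high). Origin: centre of the foot's underside, z up. Yaw within 20 degrees of the world's.
- gauge_grip (a point): Point to grip, on the gauge's z axis 114 mm above the foot's underside, inside the black finger grip: a block 26 (x) x 30 (y) mm that reaches from 94 to 136 mm above the underside. Axes as gauge.
- dial_centre (a point): Centre of the white dial's face, on the axis (the gauge's x) about which pointer and red mark turn: x = 13.5, z = 52 mm in the gauge's frame.
- pointer (a joint): Angle (rad) of the freely swinging black pointer in the gauge, about the gauge's x axis: 0 along its +z, positive towards its -y (anticlockwise on the dial). A weight keeps the tip straight up: upright gauge 0; gauge turned by -a about its x (its top leaning to +y, its +y end down) reads +a. After a movement it swings at about 3.5 Hz and settles in about 1 s.
- pointer_tip (a point): Tip of the black pointer, 34 mm from the dial's centre, 3 mm in front of the dial; its z axis runs along the pointer, from the dial's centre to the tip.
- mark (a joint): Angle (rad) of the red mark on the bezel relative to the gauge, counted like the pointer; clamped, between 0.23 and 0.40, different in every run. The pointer's angle is to be brought to this value.
- red_mark (a point): Middle of the inner part of the red mark, 34 mm from the dial's centre (the red block is 6 mm wide, about 10 degrees, and reaches from 31.5 to 41.5 mm from the centre); its z axis points outwards from the dial's centre.
- heatsink: Aluminium heat sink, loose, 0.75 kg, fins up. Plate 90 (x) x 112 (y) x 9 mm; seven fins along x. The middle one (y = 0) is tallest, 50 mm, 6 thick. The others, 4 thick, are cut down: tops at 40, 28, 22 mm (y = -16, -32, -48) and 37, 30, 22 mm (y = 16, 32, 48), so a foot centred on the middle fin rocks 28 degrees either way. Origin: centre of its underside. Yaw within 20 degrees of the world's.
- fin_top (a point): Middle of the top of the tall middle fin, 50 mm above the heat sink's underside; the fin's top edge runs along x, 84 mm long, rounded with 3 mm radius. Axes as heatsink. The middle of the gauge's foot goes here, gauge x along the fin.
- flux_bottle: Bystander: amber bottle with black cap, 38 mm diameter, 95 mm tall, standing; origin at the centre of its underside.
- solder_reel: Bystander: solder reel standing flat, 48 mm diameter, 26 mm tall; origin at the centre of its underside.
- transformer: Bystander: small transformer 30 x 36 x 30 mm; origin at the centre of its underside.

How it is judged:
On the way, in this order (a step that is already met when the one before it is completed fails the run):
1. the gauge has been picked up clear of the bench (height (world z) of gauge above 0.03 m and contact force between the fingers and gauge above 1 N and contact force between gauge and heatsink below 0.05 N), for 0.2 s.
2. held in the gripper, the foot bears on the tall fin with the gauge about level (within 7 degrees), squarely across it (contact force between gauge and heatsink above 0.3 N and contact force between the fingers and gauge above 1 N and z of gauge in the frame of heatsink between 0.042 and 0.06 m and y of gauge in the frame of heatsink between -0.022 and 0.022 m and x of gauge in the frame of heatsink between -0.035 and 0.035 m and angle between the x axis of gauge and the x axis of heatsink, either way round below 0.2 rad and angle between gauge's own z axis and vertical below 0.12 rad), for 0.2 s.
3. the gauge has been rocked, foot on the fin, until the pointer has settled on the red mark (contact force between gauge and heatsink above 0.3 N and contact force between the fingers and gauge above 1 N and z of gauge in the frame of heatsink between 0.042 and 0.06 m and y of gauge in the frame of heatsink between -0.022 and 0.022 m and x of gauge in the frame of heatsink between -0.035 and 0.035 m and angle between the x axis of gauge and the x axis of heatsink, either way round below 0.2 rad and angle between the z axis of pointer_tip and the z axis of red_mark, either way round below 0.09 rad and velocity of joint pointer between -0.25 and 0.25 rad/s), for 0.5 s.
At the end, for the whole second after the job is handed in: Gauge still gripped and still; its foot bears on the tall fin (0.3 to 35 N), centred within 22 mm across and 35 mm along it, square within 0.2 rad; the pointer at rest within 0.09 rad of the red mark. Heat sink and bystanders upright, within 20 mm of their starts (all of step 3 and linear speed of gauge below 0.01 m/s and contact force between gauge and heatsink below 35 N and distance of each of flux_bottle, solder_reel, transformer, heatsink from where it was at the start of the episode below 0.02 m and angle between each of flux_bottle, solder_reel, transformer's own z axis and vertical below 0.2 rad and angle between heatsink's own z axis and vertical below 0.06 rad); the arm keeps its last pose, push and grip.
It fails at once if the flux bottle, solder reel or transformer is disturbed (moved over 25 mm or tipped) (distance of any of flux_bottle, solder_reel, transformer from where it was at the start of the episode above 0.025 m or angle between any of flux_bottle, solder_reel, transformer's own z axis and vertical above 0.3 rad).
It fails at once if the heat sink is shoved or tipped (moved over 25 mm) (distance of heatsink from where it was at the start of the episode above 0.025 m or angle between heatsink's own z axis and vertical above 0.15 rad).
It fails at once if the gauge is rammed down on the fins (over 50 N) (contact force between gauge and heatsink above 50 N).
It fails at once if the gauge falls over (angle between gauge's own z axis and vertical above 0.9 rad).
It fails at once if the heat sink is seized or struck by the fingers (contact force between the fingers and heatsink above 5 N).
It also fails if it takes over 48 s, if anything falls off the work surface, if the arm or the gripper's body presses on something with over 40 N, if the wrist force passes 120 N, or if a joint passes its speed limit or range.

## Working session

There is one attempt and no reset: what is moved stays moved. The work goes in short steps, Python scripts to look and compute and a shell command to move; the robot and the scene stay as the last step left them, time stands still between calls to the robot, and variables do not carry over. Pictures are saved under pics/ and viewed, and the job is handed in when it is done.

```bash
ls; mkdir -p pics; python3 - <<'E'
from cell import readout, cams, workorder
import cv2
print(readout.observe())
for n in ("scene","side","wrist"):
    c=cams.read_camera(n)
    cv2.imwrite(f"pics/{n}0.png",c["color"][:,:,::-1])
    print(n,{k:v for k,v in c.items() if k!="color"})
E
```

```text
pics
{'time': 0.0, 'qpos': array([ 9.82008556e-01,  3.42706323e-01,  1.52498613e+00,  5.16086005e-06,
        1.27536680e+00, -1.46016472e-01]), 'qvel': array([ 0.00035667, -0.00100919, -0.00082123,  0.00014654, -0.00038982,
        0.00064452]), 'joint_efforts': array([-9.40359168e-04, -4.31235158e+01, -2.44225538e+01,  7.18916254e-02,
        5.57947950e-02, -1.78237515e-04]), 'tool_pos': array([0.22485076, 0.47427436, 0.40406405]), 'tool_rot': array([-1.72017777,  1.56932972, -2.16295057]), 'contact_force': array([ 1.30914207, -0.61513594,  0.31696454]), 'torque': array([-0.05001361,  0.00260336, -0.00962101]), 'opening': 0.09174983692305212}
scene {'fx': 349.1333513434709, 'fy': 349.1333513434709, 'cx': 253.8973150267028, 'cy': 197.1630254901151, 'world_to_cam': array([[ 0.79406141,  0.60773914, -0.01093706, -0.46602531],
       [ 0.35031092, -0.47226656, -0.80885509, -0.12179524],
       [-0.4967381 ,  0.63844924, -0.58790631,  1.128038  ],
       [ 0.        ,  0.        ,  0.        ,  1.        ]])}
side {'fx': 419.0445468403788, 'fy': 419.0445468403788, 'cx': 254.98158939480345, 'cy': 188.67682325518052, 'world_to_cam': array([[-0.70253972, -0.71137567, -0.01956001,  0.4035702 ],
       [-0.32902936,  0.34906847, -0.87743426,  0.28777396],
       [ 0.63101317, -0.60999661, -0.47929795,  0.39649889],
       [ 0.        ,  0.        ,  0.        ,  1.        ]])}
wrist {'fx': 332.4965836662774, 'fy': 332.4965836662774, 'cx': 258.63809580786915, 'cy': 189.49324680805395, 'T_tool_cam': array([[-4.39593406e-04, -2.86402943e-01,  9.58109159e-01,
         1.99295517e-02],
       [ 9.99999689e-01,  5.02023207e-04,  6.08880718e-04,
        -2.77668765e-05],
       [-6.55378262e-04,  9.58109129e-01,  2.86402633e-01,
        -7.77271766e-02],
       [ 0.00000000e+00,  0.00000000e+00,  0.00000000e+00,
         1.00000000e+00]])}
```

View pics/scene0.png

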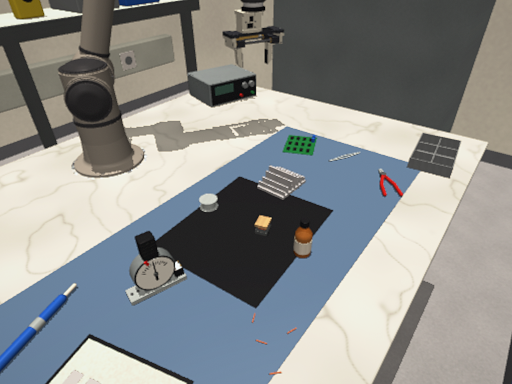

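View pics/side0.png

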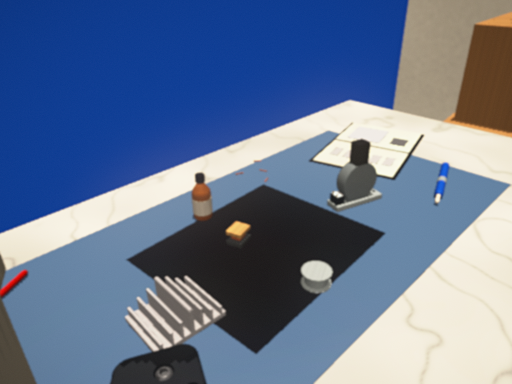

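View pics/wrist0.png

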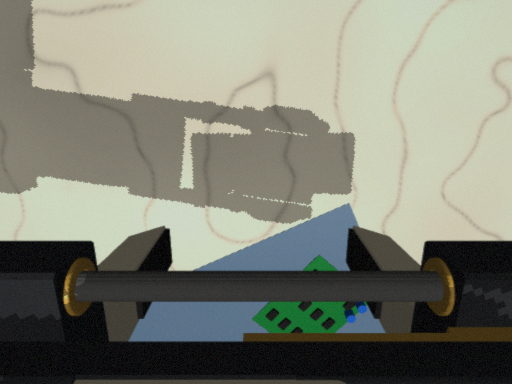

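The scene shows the gauge at about (155,270), the heat sink at (282,182), the reel at (208,203), the transformer at (263,224) and the bottle at (303,240). The side view agrees. I'll enlarge the relevant parts next.

```bash
cat > h.py <<'E'
import numpy as np, cv2
from scipy.spatial.transform import Rotation as R
from cell import readout, cams
def load(n):
    s=readout.observe(); c=cams.read_camera(n)
    K=np.array([[c["fx"],0,c["cx"]],[0,c["fy"],c["cy"]],[0,0,1]])
    if n=="wrist":
        T=np.eye(4); T[:3,:3]=R.from_euler("xyz",s["tool_rot"]).as_matrix(); T[:3,3]=s["tool_pos"]
        W=np.linalg.inv(T@c["T_tool_cam"])
    else: W=c["world_to_cam"]
    return dict(img=c["color"][:,:,::-1].copy(),K=K,W=W,P=K@W[:3],s=s)
def ray(c,u,v):
    Rm=c["W"][:3,:3]; o=-Rm.T@c["W"][:3,3]
    d=Rm.T@np.linalg.inv(c["K"])@np.array([u,v,1.]); return o,d
def onz(c,u,v,z):
    o,d=ray(c,u,v); return o+d*(z-o[2])/d[2]
def tri(c1,p1,c2,p2):
    X=cv2.triangulatePoints(c1["P"],c2["P"],np.array(p1,float).reshape(2,1),np.array(p2,float).reshape(2,1)).ravel()
    return X[:3]/X[3]
def proj(c,X):
    x=c["P"]@np.append(X,1); return x[:2]/x[2]
def crop(c,x0,y0,w,h,f,name):
    im=cv2.resize(c["img"][y0:y0+h,x0:x0+w],None,fx=f,fy=f,interpolation=cv2.INTER_CUBIC); cv2.imwrite("pics/"+name,im)
E
python3 - <<'E'
from h import *
s=load("scene"); d=load("side")
a=cv2.resize(s["img"][225:310,115:200],(400,400),interpolation=cv2.INTER_CUBIC)
b=cv2.resize(d["img"][130:215,320:405],(400,400),interpolation=cv2.INTER_CUBIC)
cv2.imwrite("pics/g1.png",np.hstack([a,b]))
a=cv2.resize(s["img"][155:205,250:312],(400,323),interpolation=cv2.INTER_CUBIC)
b=cv2.resize(d["img"][265:355,115:230],(400,313),interpolation=cv2.INTER_CUBIC)
cv2.imwrite("pics/hs1.png",np.hstack([a[:313],b]))
for n,u,v,z in [("gauge",155,285,0),("hs",282,185,.03),("reel",208,199,.026),("trans",263,220,.03),("bottle",305,222,.095)]: print(n,onz(s,u,v,z).round(3))
for n,u,v,z in [("gauge",356,195,0),("hs",175,315,.03),("reel",317,268,.026),("trans",238,229,.03),("bottle",200,176,.095)]: print(n,onz(d,u,v,z).round(3))
E
```

```text
gauge [ 0.523 -0.248  0.   ]
hs [0.553 0.17  0.03 ]
reel [0.432 0.008 0.026]
trans [0.599 0.02  0.03 ]
bottle [0.718 0.004 0.095]
gauge [ 0.542 -0.275  0.   ]
hs [0.506 0.219 0.03 ]
reel [0.432 0.003 0.026]
trans [0.597 0.02  0.03 ]
bottle [0.707 0.012 0.095]
```

View pics/g1.png

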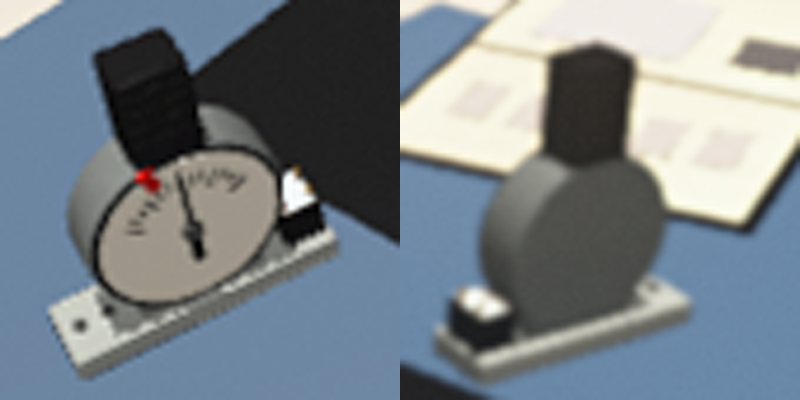

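View pics/hs1.png

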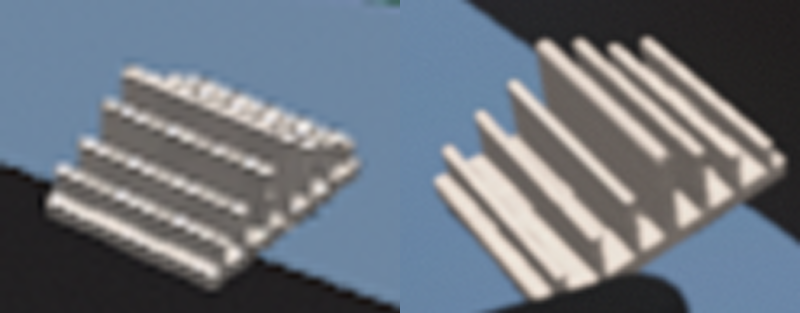

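```bash
python3 - <<'E'
from h import *
s=load("scene"); d=load("side")
k=400/62; m=400/115
S=lambda x,y:(250+x/k,155+y/k); D=lambda x,y:(115+x/m,265+y/m)
A=tri(s,S(130,72),d,D(262,158)); B=tri(s,S(350,145),d,D(143,43))
print(A,B,(A+B)/2,np.linalg.norm(A-B),np.arctan2(*(B-A)[1::-1]))
for c,p,q in((s,S(130,72),S(350,145)),(d,D(262,158),D(143,43))):
    a=onz(c,*p,.05);b=onz(c,*q,.05);print(a,b,(a+b)/2,np.linalg.norm(a-b),np.arctan2(*(b-a)[1::-1]))
k=400/85
G=lambda x,y:(115+x/k,225+y/k); H=lambda x,y:(320+x/k,130+y/k)
a=onz(s,*G(85,380),0);b=onz(s,*G(338,250),0);v=(b-a);L=np.linalg.norm(v);v/=L;yaw=np.arctan2(-v[0],v[1]);X=np.array([v[1],-v[0],0])
print(a,b,L,yaw,(a+b)/2-.018*X)
a=onz(d,*H(290,314),0);b=onz(d,*H(80,383),0);v=(b-a);L=np.linalg.norm(v);v/=L;yaw=np.arctan2(-v[0],v[1]);X=np.array([v[1],-v[0],0])
print(a,b,L,yaw,(a+b)/2+.018*X)
# grip top
print(tri(s,G(135,50),d,H(192,57)), onz(s,*G(135,50),.136),onz(d,*H(192,57),.136))
# mark: red and dial centre
for n,p in(("c",(193,232)),("red",(148,180)),("tip",(180,175))): print(n,G(*p))
E
```

```text
[0.4847057  0.20847207 0.04624321] [0.58658053 0.20486753 0.04330576] [0.53564311 0.2066698  0.04477449] 0.10198089133912794 -0.035367296096483924
[0.48884821 0.20455415 0.05      ] [0.59643957 0.2107619  0.05      ] [0.54264389 0.20765803 0.05      ] 0.10777029050518104 0.05763354285913381
[0.48059302 0.21009237 0.05      ] [0.56892946 0.20518556 0.05      ] [0.52476124 0.20763897 0.05      ] 0.08847261066575567 -0.05548989146752135
[ 0.52938253 -0.30618614  0.        ] [ 0.56204933 -0.19626313  0.        ] 0.11467426944323347 -0.28886660341034626 [ 0.52846172 -0.24609705  0.        ]
[ 0.49798522 -0.30564496  0.        ] [ 0.53176377 -0.19138535  0.        ] 0.11914800546706594 -0.2874426466247613 [ 0.53213599 -0.25361817  0.        ]
[ 0.52705047 -0.24607571  0.13558608] [ 0.52732579 -0.24636157  0.136     ] [ 0.52654672 -0.24505305  0.136     ]
c (156.0125, 274.3)
red (146.45, 263.25)
tip (153.25, 262.1875)
```

```bash
python3 - <<'E'
from h import *
s=readout.observe()
M=R.from_euler("xyz",s["tool_rot"]).as_matrix(); print(M.round(3)); y=M[:,1]; print(np.arctan2(y[1],y[0]), s["tool_pos"])
w=load("wrist"); o,dd=ray(w,256,192); print(o,dd, onz(w,256,192,0.05), onz(w,256,220,0.05))
E
```

```text
[[-0.     0.428  0.904]
 [-0.     0.904 -0.428]
 [-1.    -0.    -0.   ]]
1.1280118570084243 [0.22491182 0.47434395 0.40457206]
[0.15466578 0.50761628 0.38464362] [ 0.26203888 -0.13268377 -0.95595525] [0.24639564 0.46116873 0.05      ] [0.27495847 0.447568   0.05      ]
```

```bash
python3 -m inch '25 -20 0 -0.1 1;25 -20 0 -0.1 1;25 -20 0 -0.1 1;25 -20 0 -0.1 1;25 -20 0 -0.1 1;25 -20 0 -0.1 1' 20; python3 -m inch '25 -20 0 -0.1 1;25 -20 0 -0.1 1;25 -20 0 -0.1 1;25 -20 0 -0.1 1;25 -20 0 -0.1 1;25 -20 0 -0.1 1;0 0 0 0 1;0 0 0 0 1'; python3 - <<'E'
from h import *
w=load("wrist"); cv2.imwrite("pics/w1.png",w["img"]); np.savez("w1.npz",**{k:w[k] for k in("K","W","P","img")}); print(w["s"]["tool_pos"],w["s"]["tool_rot"],w["s"]["time"])
E
```

```text
time: 0.9
tool_pos: [0.3759, 0.3533, 0.4048]
tool_rot: [1.844, 1.571, 0.797]
contact_force: [0.6, 0.7, 0.0]
opening: 0.0919
time: 1.57
tool_pos: [0.5259, 0.2331, 0.4042]
tool_rot: [-1.247, 1.57, -2.892]
contact_force: [-0.1, 0.2, 0.9]
opening: 0.0919
[0.5259256  0.23314869 0.40419282] [-1.24676807  1.57011125 -2.89182448] 1.5667
```

View pics/w1.png

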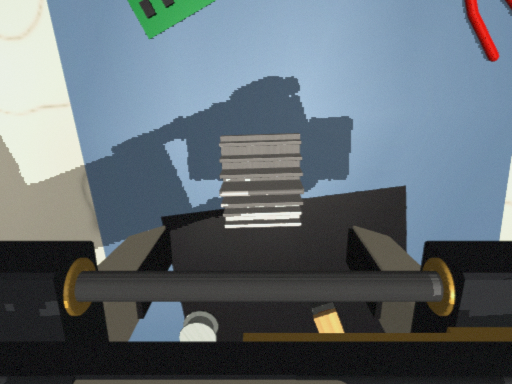

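```bash
python3 - <<'E'
from h import *
w=np.load("w1.npz")
cv2.imwrite("pics/w1c.png",cv2.resize(w["img"][125:235,210:315],(735,770)[:2],interpolation=cv2.INTER_CUBIC)[:600] if 0 else cv2.resize(w["img"][125:235,210:315],None,fx=5.4,fy=5.4,interpolation=cv2.INTER_CUBIC))
E
```

```text
(no output)
```

View pics/w1c.png

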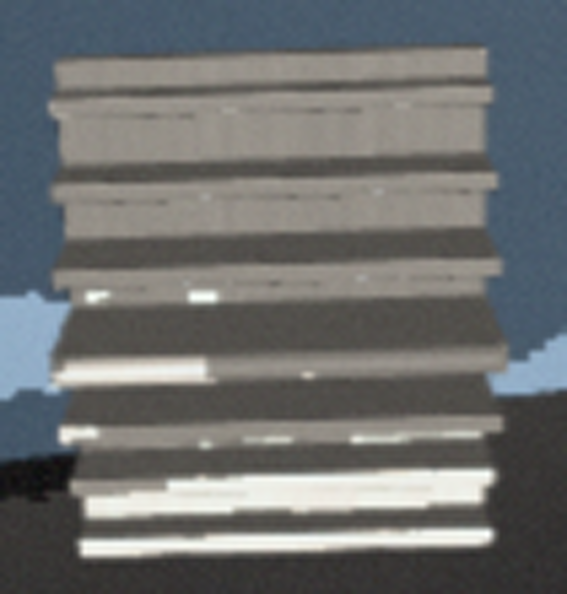

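```bash
python3 - <<'E'
from h import *
w=np.load("w1.npz")
f=lambda x,y,z:onz(w,210+x/5.4,125+y/5.4,z)
for p,q,z in(((53,374),(508,357),.05),((55,435),(505,423),.04),((52,277),(503,265),.037),((78,549),(495,537),.022)):
    a=f(*p,z);b=f(*q,z);print(a.round(4),b.round(4),((a+b)/2).round(4),np.linalg.norm(a-b).round(4),np.arctan2(*(b-a)[1::-1]).round(4))
E
```

```text
[0.4827 0.2087 0.05  ] [0.5714 0.2056 0.05  ] [0.527  0.2072 0.05  ] 0.0887 -0.0343
[0.4803 0.1927 0.04  ] [0.5715 0.1886 0.04  ] [0.5259 0.1906 0.04  ] 0.0913 -0.0452
[0.4828 0.2249 0.037 ] [0.5726 0.2208 0.037 ] [0.5277 0.2229 0.037 ] 0.0899 -0.046
[0.4798 0.16   0.022 ] [0.5705 0.1562 0.022 ] [0.5251 0.1581 0.022 ] 0.0908 -0.0423
```

```bash
python3 -m inch '0 -40 0 -0.018 1;0 -40 0 -0.018 1;0 -40 0 -0.018 1;0 -40 0 -0.018 1;0 -40 0 -0.018 1;0 -40 0 -0.018 1;0 -40 0 -0.018 1;0 -40 0 -0.018 1'; python3 -m inch '0 -40 0 -0.018 1;0 -40 0 -0.018 1;0 -40 0 -0.018 1;2 -40 0 -0.018 1;0 0 0 0 1;0 0 0 0 1'; python3 - <<'E'
from h import *
w=load("wrist"); s=load("scene"); cv2.imwrite("pics/w2.png",np.hstack([cv2.resize(w["img"],(400,300)),cv2.resize(s["img"][100:340,50:250],(360,300))])); print(w["s"]["tool_pos"],w["s"]["tool_rot"],w["s"]["time"])
M=R.from_euler("xyz",w["s"]["tool_rot"]).as_matrix(); print(np.arctan2(M[1,1],M[0,1]))
E
```

```text
time: 2.28
tool_pos: [0.5242, -0.0859, 0.4051]
tool_rot: [2.219, 1.57, 0.435]
contact_force: [0.4, -0.3, 0.1]
opening: 0.0919
time: 2.78
tool_pos: [0.5267, -0.2462, 0.4044]
tool_rot: [-2.301, 1.57, 2.123]
contact_force: [-0.3, 1.2, 0.2]
opening: 0.0917
[ 0.5267212  -0.24624986  0.40437964] [-2.30087908  1.5701135   2.12253456] 2.7833
-0.2889752230029368
```

View pics/w2.png

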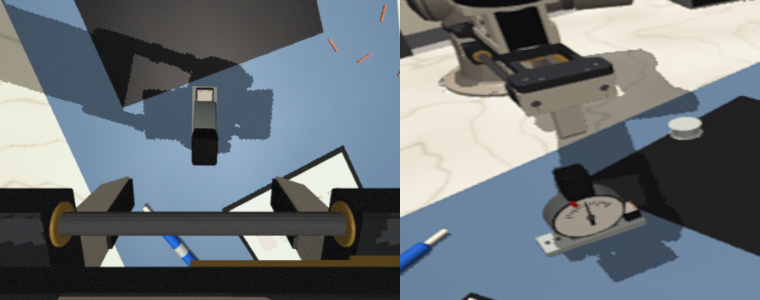

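The wrist view shows the black grip top at about (205,148) in the shrunk picture, between the finger columns. I'll check that against the projection.

```bash
python3 - <<'E'
from h import *
w=load("wrist")
cv2.imwrite("pics/w3.png",cv2.resize(w["img"][100:220,220:300],None,fx=5,fy=5,interpolation=cv2.INTER_CUBIC))
M=R.from_euler("xyz",w["s"]["tool_rot"]).as_matrix()
c,sn=np.cos(-.288),np.sin(-.288)
for X in((0,0,.136),(.013,-.015,.136),(-.013,-.015,.136),(.013,.015,.136),(-.018,.058,.012),(.018,.058,.012)):
    p=np.array([.528+c*X[0]-sn*X[1],-.2465+sn*X[0]+c*X[1],X[2]]); q=proj(w,p); print(X,q.round(1),((q-[220,100])*5).round())
E
```

```text
(0, 0, 0.136) [261.1 196.2] [206. 481.]
(0.013, -0.015, 0.136) [277.3 214.1] [287. 570.]
(-0.013, -0.015, 0.136) [244.8 214. ] [124. 570.]
(0.013, 0.015, 0.136) [278.  177.7] [290. 389.]
(-0.018, 0.058, 0.012) [244.2 111. ] [121.  55.]
(0.018, 0.058, 0.012) [277.1 111.1] [285.  56.]
```

View pics/w3.png

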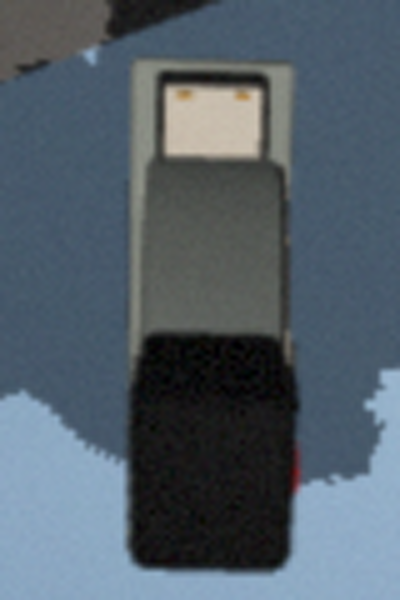

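```bash
python3 -m inch '2 0 -32 0 1;0 0 -32 0 1;0 0 -32 0 1;0 0 -32 0 1;0 0 0 0 1;0 0 0 0 0' 15; python3 -m inch '0 0 0 0 0;0 0 0 0 0;0 0 0 0 0;0 0 0 0 0;0 0 0 0 0'; python3 - <<'E'
from h import *
s=load("scene"); cv2.imwrite("pics/s4.png",cv2.resize(s["img"][180:320,80:240],None,fx=4,fy=4,interpolation=cv2.INTER_CUBIC)); print(s["s"])
E
```

```text
time: 3.43
tool_pos: [0.5291, -0.244, 0.2762]
tool_rot: [-1.896, 1.568, 2.531]
contact_force: [-0.1, -0.1, 0.9]
opening: 0.089
time: 3.85
tool_pos: [0.5291, -0.2457, 0.2778]
tool_rot: [1.303, 1.569, -0.556]
contact_force: [0.1, 0.5, -0.3]
opening: 0.0565
{'time': 3.85, 'qpos': array([-5.66177059e-01,  5.70335296e-01,  1.52735817e+00,  2.27536817e-05,
        1.04194510e+00, -2.78150022e-01]), 'qvel': array([-1.16170264e-03,  7.80350688e-03,  5.54915372e-03,  7.01799100e-05,
       -1.41323536e-03, -5.47289929e-04]), 'joint_efforts': array([ 7.78612238e-02, -5.15113950e+01, -2.13991141e+01,  6.29985728e-02,
        5.20656130e-02,  4.35863521e-04]), 'tool_pos': array([ 0.52905331, -0.2457309 ,  0.27782137]), 'tool_rot': array([ 1.30271084,  1.56884214, -0.55612398]), 'contact_force': array([ 0.06007272,  0.45231695, -0.32830815]), 'torque': array([-0.12570003,  0.06270604,  0.02649185]), 'opening': 0.056500199811719255}
```

View pics/s4.png

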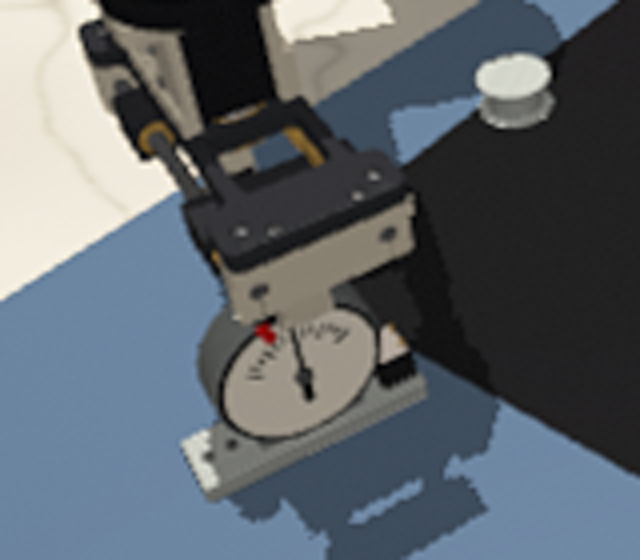

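Fingers straddle the black grip and are still closing (opening 56 mm). The gauge hasn't moved.

```bash
python3 -m inch '0 0 0 0 0;0 0 0 0 0;0 0 0 0 0;0 0 0 0 0;0 0 0 0 0;0 0 0 0 0;0 0 0 0 0;0 0 0 0 0'; python3 -m inch '0 0 10 0 0;0 0 25 0 0;0 0 30 0 0;0 0 30 0 0;0 0 30 0 0;0 0 0 0 0;0 0 0 0 0'; python3 - <<'E'
from h import *
s=load("scene"); d=load("side");print(s["s"]["opening"],s["s"]["contact_force"],s["s"]["tool_pos"])
cv2.imwrite("pics/s5.png",np.hstack([cv2.resize(s["img"][170:310,80:240],(400,350)),cv2.resize(d["img"][60:200,300:460],(400,350))]))
E
```

```text
time: 4.57
tool_pos: [0.5289, -0.2456, 0.2767]
tool_rot: [-0.738, 1.571, -2.597]
contact_force: [0.7, -0.6, 0.7]
opening: 0.0262
time: 5.15
tool_pos: [0.5289, -0.2456, 0.4036]
tool_rot: [1.313, 1.567, -0.545]
contact_force: [-0.3, 0.1, -3.6]
opening: 0.0261
0.026065972880256114 [-0.32331548  0.05466241 -3.59176081] [ 0.52888809 -0.24555558  0.40362421]
```

View pics/s5.png

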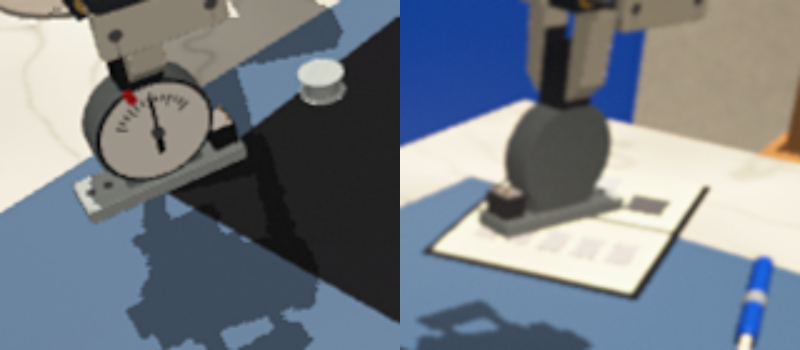

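Lifted and hanging level at 26 mm opening, with 3.6 N of weight on the wrist. The foot is about 127 mm up, so I'll carry it over to the fin.

```bash
python3 -m inch '0 20 0 0.02 0;0 35 0 0.02 0;0 35 0 0.02 0;0 35 0 0.02 0;0 35 0 0.02 0;0 35 0 0.02 0;0 35 0 0.02 0;0 35 0 0.02 0'; python3 -m inch '0 35 0 0.02 0;0 35 0 0.02 0;0 35 0 0.02 0;0 35 0 0.02 0;0 35 0 0.007 0;0 18 0 0 0;0 0 0 0 0;0 0 0 0 0'; python3 -m inch '0 0 0 0 0;0 0 0 0 0;0 0 0 0 0;0 0 0 0 0'; python3 - <<'E'
from h import *
s=load("scene"); d=load("side");print(s["s"]["opening"],s["s"]["contact_force"],s["s"]["tool_pos"])
M=R.from_euler("xyz",s["s"]["tool_rot"]).as_matrix(); print(np.arctan2(M[1,1],M[0,1]))
cv2.imwrite("pics/s6.png",np.hstack([cv2.resize(s["img"][80:220,200:360],(400,350)),cv2.resize(d["img"][140:380,60:300],(400,400))[:350]]))
E
```

```text
time: 5.92
tool_pos: [0.5283, 0.0211, 0.3998]
tool_rot: [-1.546, 1.567, 3.04]
contact_force: [0.6, -0.2, -3.5]
opening: 0.0257
time: 6.58
tool_pos: [0.5285, 0.2133, 0.3996]
tool_rot: [-1.185, 1.567, -2.795]
contact_force: [-0.9, -0.3, -2.3]
opening: 0.0258
time: 6.92
tool_pos: [0.5291, 0.2114, 0.4017]
tool_rot: [-0.925, 1.571, -2.539]
contact_force: [0.3, 0.2, -2.8]
opening: 0.0261
0.02609296685941432 [ 0.33119317  0.22796532 -2.81387833] [0.52909132 0.21143776 0.40167341]
-0.04253600563250799
```

View pics/s6.png

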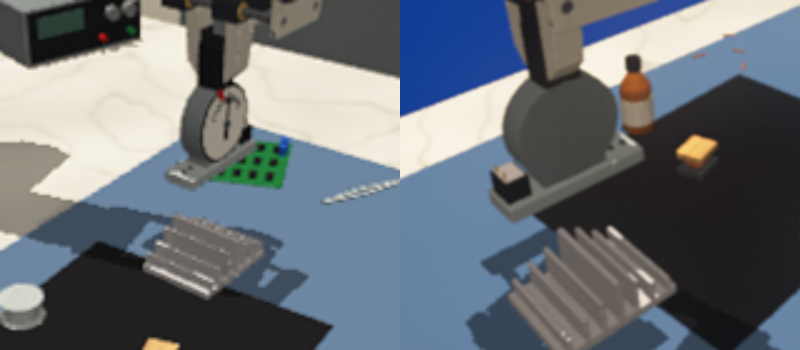

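```bash
python3 - <<'E'
from h import *
s=load("scene"); d=load("side");print(s["s"]["tool_pos"])
np.savez("c6.npz",si=s["img"],di=d["img"])
cv2.imwrite("pics/s7.png",np.hstack([cv2.resize(s["img"][90:160,255:310],None,fx=7,fy=7,interpolation=cv2.INTER_CUBIC),cv2.resize(d["img"][175:275,105:206],(400,490),interpolation=cv2.INTER_CUBIC)[:490]]))
E
```

```text
[0.5290563  0.21172897 0.40181256]
```

View pics/s7.png

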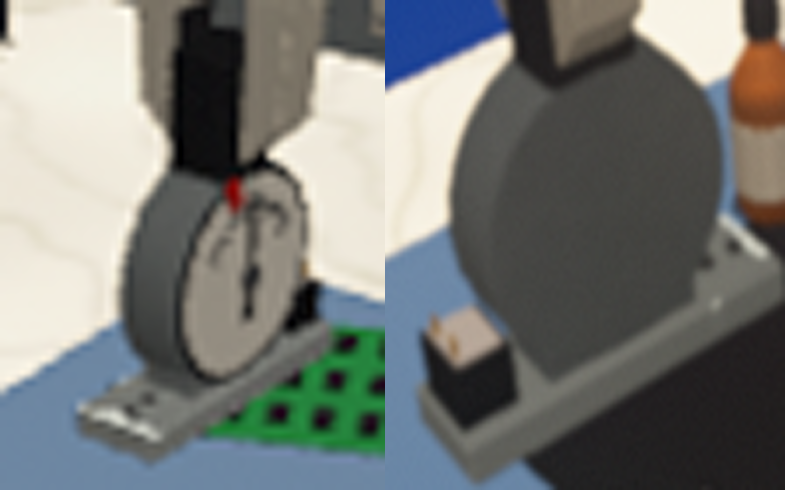

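```bash
cat >> h.py <<'E'
def onplane(c,u,v,P0,n):
    o,d=ray(c,u,v); return o+d*(np.dot(P0-o,n)/np.dot(d,n))
E
python3 - <<'E'
from h import *
s=load("scene"); d=load("side")
yaw=-.042; X=np.array([np.cos(yaw),np.sin(yaw),0]); Y=np.array([-X[1],X[0],0])
C=np.array([.529,.2115,0])
S=lambda x,y:(255+x/7,90+y/7); D=lambda x,y:(105+x/400*101,175+y/4.9)
def gp(c,p,off):
    q=onplane(c,*p,C+off*X,X)-C; return np.array([q@Y,q[2]])
a,b=gp(s,S(153,460),.018),gp(s,S(331,347),.018); print("scene foot",a,b,np.linalg.norm(b-a),np.arctan2(b[1]-a[1],b[0]-a[0]))
a,b=gp(d,D(397,300),-.018),gp(d,D(90,483),-.018); print("side foot",a,b,np.linalg.norm(b-a),np.arctan2(b[1]-a[1],b[0]-a[0]))
c0=gp(s,S(250,278),.0135); r=gp(s,S(235,195),.0135); t=gp(s,S(251,195),.0165); print(c0,r,t)
print(np.arctan2(-(r-c0)[0],(r-c0)[1]),np.linalg.norm(r-c0),np.arctan2(-(t-c0)[0],(t-c0)[1]))
E
```

```text
scene foot [-0.05784284  0.12534353] [0.05788338 0.12493891] 0.11572691868806133 -0.0034963736471619886
side foot [-0.05697996  0.12634193] [0.05612306 0.12780376] 0.11311247437989666 0.012923983552395706
[0.00524166 0.17208646] [-0.00723115  0.20854602] [-0.00156778  0.20744015]
0.329619715158253 0.03853401906595176 0.19027909069800553
```

```bash
cat >> h.py <<'E'
def red(img,box):
    x0,y0,x1,y1=box; f=img[y0:y1,x0:x1].astype(float)
    w=np.clip(f[:,:,2]-np.maximum(f[:,:,1],f[:,:,0])-25,0,None)
    ys,xs=np.mgrid[y0:y1,x0:x1]; return (w*xs).sum()/w.sum(),(w*ys).sum()/w.sum(),w.sum()
E
python3 - <<'E'
from h import *
s=load("scene")
def meas(img,gx,gy,gz,yaw,hw=25):
    X=np.array([np.cos(yaw),np.sin(yaw),0]); Y=np.array([-X[1],X[0],0]); Z=np.array([0,0,1.])
    G=np.array([gx,gy,gz]); 
    pc=proj(s,G+.0135*X+.052*Z); x,y=int(pc[0]),int(pc[1])
    u,v,m=red(img,(x-hw,y-hw,x+hw,y+5))
    for off in(.0135,.0155):
        q=onplane(s,u,v,G+off*X,X)-G; yy,zz=q@Y,q[2]-.052
        print(pc.round(1),(round(u,1),round(v,1)),int(m),"r",np.hypot(yy,zz).round(4),"ang",np.arctan2(-yy,zz).round(3))
meas(cv2.imread("pics/scene0.png"),.5285,-.2467,0,-.288)
meas(np.load("c6.npz")["si"],.529,.2115,.1255,-.042,18)
meas(np.load("c6.npz")["si"],.529,.2115,.1265,-.042,18)
E
```

```text
[155.2 272.4] (np.float64(145.7), np.float64(262.6)) 1761 r 0.0366 ang 0.336
[155.2 272.4] (np.float64(145.7), np.float64(262.6)) 1761 r 0.0386 ang 0.329
[289.6 128.4] (np.float64(288.0), np.float64(117.2)) 631 r 0.0353 ang 0.287
[289.6 128.4] (np.float64(288.0), np.float64(117.2)) 631 r 0.0376 ang 0.351
[289.7 128.1] (np.float64(288.0), np.float64(117.2)) 631 r 0.0343 ang 0.295
[289.7 128.1] (np.float64(288.0), np.float64(117.2)) 631 r 0.0367 ang 0.36
```

Mark estimate is about 0.33 rad (measured radius 36.6 mm, expected 36.5). The gauge is level over the fin, so I'll lower it.

```bash
python3 -m inch '-2 0 -20 0 0;0 0 -25 0 0;0 0 -15 0 0;0 0 -8 0 0;0 0 0 0 0;0 0 0 0 0;0 0 0 0 0;0 0 0 0 0'; python3 -m inch '0 0 -1 0 0;0 0 -1 0 0;0 0 0 0 0';python3 -m inch '0 0 -1 0 0;0 0 -1 0 0;0 0 0 0 0';python3 -m inch '0 0 -1 0 0;0 0 0 0 0;0 0 0 0 0'
```

```text
time: 7.93
tool_pos: [0.5273, 0.2125, 0.3351]
tool_rot: [1.851, 1.568, 0.24]
contact_force: [-0.1, -0.3, -3.1]
opening: 0.0261
time: 8.18
tool_pos: [0.5269, 0.2124, 0.3319]
tool_rot: [1.752, 1.57, 0.14]
contact_force: [-0.5, 0.2, -2.6]
opening: 0.0259
time: 8.43
tool_pos: [0.5269, 0.2124, 0.3295]
tool_rot: [-1.169, 1.57, -2.781]
contact_force: [-0.1, -0.8, -3.1]
opening: 0.0261
time: 8.68
tool_pos: [0.5269, 0.2124, 0.3286]
tool_rot: [-1.007, 1.571, -2.618]
contact_force: [-0.1, -0.6, -2.6]
opening: 0.0259
```

```bash
python3 -m inch '0 0 -1 0 0;0 0 0 0 0;0 0 0 0 0';python3 -m inch '0 0 -1 0 0;0 0 0 0 0;0 0 0 0 0'; python3 - <<'E'
from h import *
for i in range(3):
    d=load("side"); print(d["s"]["contact_force"],d["s"]["torque"],d["s"]["tool_pos"])
s=load("scene")
np.savez("c8.npz",si=s["img"],di=d["img"])
cv2.imwrite("pics/s8.png",np.hstack([cv2.resize(s["img"][100:190,245:320],(400,480),interpolation=cv2.INTER_CUBIC),cv2.resize(d["img"][220:340,110:210],(400,480),interpolation=cv2.INTER_CUBIC)]))
E
```

```text
time: 8.93
tool_pos: [0.5269, 0.2124, 0.3277]
tool_rot: [-0.307, 1.571, -1.919]
contact_force: [0.1, -0.5, -3.2]
opening: 0.0262
time: 9.18
tool_pos: [0.527, 0.2124, 0.3269]
tool_rot: [1.852, 1.57, 0.24]
contact_force: [0.9, -0.3, -1.6]
opening: 0.026
[ 0.90252916 -0.2942543  -1.59984083] [-0.07971243  0.02487086  0.01816946] [0.5269794  0.21240203 0.32685831]
[-0.16191948  0.22405544 -2.25884236] [-0.02468588  0.02112471 -0.00447783] [0.52698556 0.21239306 0.32684483]
[-0.82134618 -0.41234543 -1.41091316] [-0.05897465  0.03324443 -0.02305829] [0.52696833 0.2123941  0.32682474]
```

View pics/s8.png

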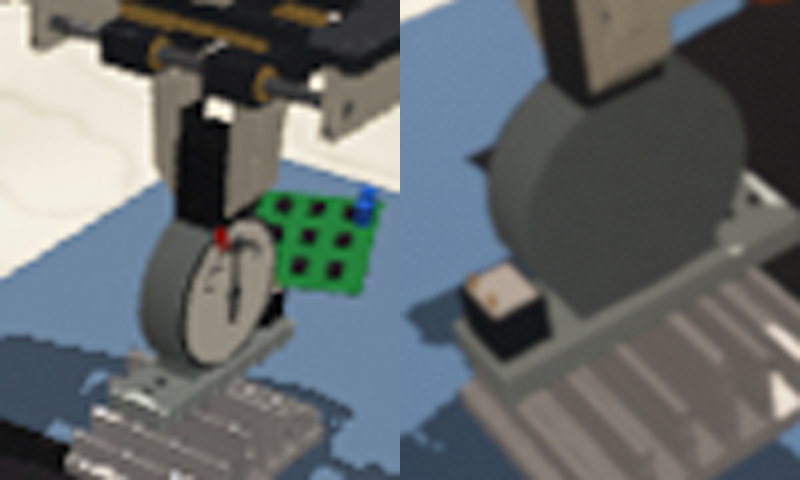

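Contact begins at TCP z 0.3268, where the geometry predicted it. I'll press a little more.

```bash
python3 -m inch '0 0 -1 0 0;0 0 0 0 0;0 0 0 0 0;0 0 0 0 0';python3 -m inch '0 0 -1 0 0;0 0 0 0 0;0 0 0 0 0;0 0 0 0 0'; python3 - <<'E'
from h import *
F=[]
for i in range(4):
    d=load("side"); F.append(np.r_[d["s"]["contact_force"],d["s"]["torque"],d["s"]["tool_pos"]])
print(np.mean(F,0).round(3))
E
```

```text
time: 9.72
tool_pos: [0.5269, 0.2124, 0.3267]
tool_rot: [1.857, 1.57, 0.246]
contact_force: [-1.4, -0.0, 4.8]
opening: 0.026
time: 10.05
tool_pos: [0.5269, 0.2125, 0.3266]
tool_rot: [1.963, 1.569, 0.352]
contact_force: [-3.2, -1.0, 11.2]
opening: 0.0259
[-3.1340e+00 -4.5300e-01  1.0941e+01 -2.0600e-01  9.2700e-01 -2.0000e-03
  5.2700e-01  2.1300e-01  3.2700e-01]
```

Firm contact: the wrist reads about 11 N up, so roughly 14 N on the fin, and it has been held level. Next I'll ease the grip a little and begin the rock towards the gauge's +y.

```bash
python3 -m inch '0 0 0 0 0;0.1 3.2 -0.1 0 0;0.1 3.2 -0.3 0 0;0.1 3.2 -0.3 0 0;0.1 3.2 -0.4 0 0;0 0 0 0 0;0 0 0 0 0' 10; python3 - <<'E'
from h import *
F=[]
for i in range(4):
    d=load("side"); F.append(np.r_[d["s"]["contact_force"],d["s"]["torque"],d["s"]["tool_pos"]])
print(np.mean(F,0).round(4))
s=load("scene")
np.savez("c9.npz",si=s["img"],di=d["img"])
cv2.imwrite("pics/s9.png",np.hstack([cv2.resize(s["img"][100:190,245:320],(400,480),interpolation=cv2.INTER_CUBIC),cv2.resize(d["img"][220:340,110:210],(400,480),interpolation=cv2.INTER_CUBIC)]))
E
```

```text
time: 10.83
tool_pos: [0.5274, 0.2256, 0.3246]
tool_rot: [2.211, 1.569, 0.599]
contact_force: [-1.5, 1.6, 6.0]
opening: 0.026
[-1.2396  1.677   6.2232  0.1568  0.4999 -0.0253  0.5274  0.2255  0.3246]
```

View pics/s9.png

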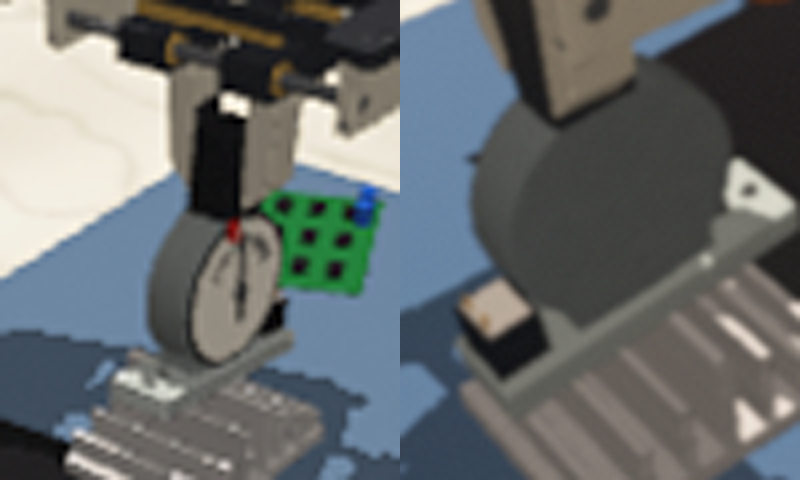

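The gauge pivots in the pads: the foot is tilting with no visible sliding, and the force has fallen to about 9.5 N. I'll carry on along the arc.

```bash
python3 -m inch '0.1 3.2 -0.6 0 0;0.1 3.2 -0.6 0 0;0.1 3.2 -0.8 0 0;0.1 3.1 -0.8 0 0;0 0 0 0 0;0 0 0 0 0'; python3 - <<'E'
from h import *
F=[]
for i in range(3):
    d=load("side"); F.append(np.r_[d["s"]["contact_force"],d["s"]["torque"],d["s"]["tool_pos"]])
print(np.mean(F,0).round(4))
s=load("scene")
np.savez("c10.npz",si=s["img"],di=d["img"])
cv2.imwrite("pics/s10.png",np.hstack([cv2.resize(s["img"][100:190,245:320],(400,480),interpolation=cv2.INTER_CUBIC),cv2.resize(d["img"][220:340,110:210],(400,480),interpolation=cv2.INTER_CUBIC)]))
E
```

```text
time: 11.58
tool_pos: [0.5279, 0.2384, 0.3211]
tool_rot: [2.332, 1.569, 0.72]
contact_force: [-0.8, 2.4, 5.7]
opening: 0.0264
[-0.4504  2.1861  5.8226  0.2496  0.2584 -0.0321  0.5279  0.2384  0.3211]
```

View pics/s10.png

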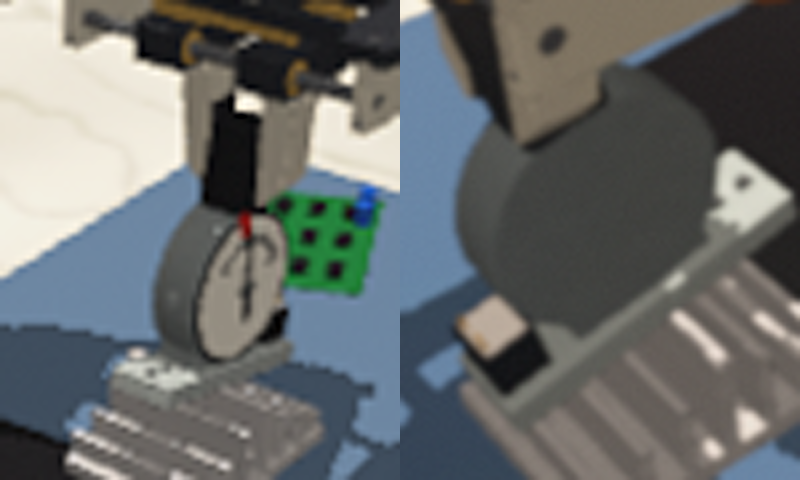

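```bash
python3 - <<'E'
from h import *
a=np.load("c10.npz")
cv2.imwrite("pics/s10b.png",np.hstack([cv2.resize(a["di"][240:340,110:220],(770,700)[:2],interpolation=cv2.INTER_CUBIC)[:600]]))
cv2.imwrite("pics/s10c.png",cv2.resize(a["si"][120:180,260:310],(500,600),interpolation=cv2.INTER_CUBIC))
E
```

```text
(no output)
```

View pics/s10b.png

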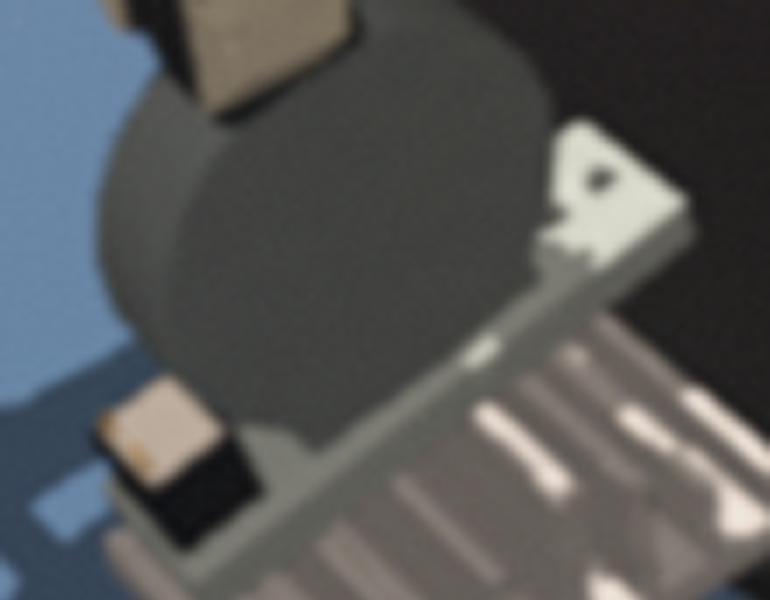

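View pics/s10c.png

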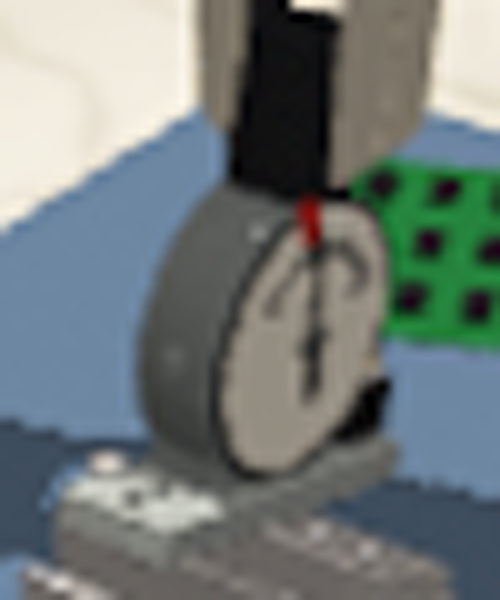

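```bash
cat >> h.py <<'E'
yaw=-.042; X=np.array([np.cos(yaw),np.sin(yaw),0]); Y=np.array([-X[1],X[0],0]); Z=np.array([0,0,1.])
def tilt(d,tcp,p,q,off):
    r=[]
    for u,v in(p,q):
        w=onplane(d,u,v,tcp+off*X,X)-tcp; r.append(np.array([w@Y,w[2]]))
    e=r[1]-r[0]; return -np.arctan2(e[1],e[0]),np.linalg.norm(e),r
def markang(s,img,tcp,a,box):
    g=tcp-.159*Z
    up=np.cos(a)*Z+np.sin(a)*Y
    c=g-up*(.1177-.052)+.0135*X
    u,v,m=red(img,box); w=onplane(s,u,v,c,X)-c
    return proj(s,c).round(1),(round(u,1),round(v,1)),"r",np.hypot(w@Y,w[2]).round(4),"mark from vertical",np.arctan2(-(w@Y),w[2]).round(3)
E
python3 - <<'E'
from h import *
s=load("scene");d=load("side")
t=np.array([.5279,.2384,.3211]); i=np.load("c10.npz")
f=lambda x,y:(110+x/7,240+y/7)
a,L,r=tilt(d,t,f(688,205),f(187,580),-.018); print(a,L,r)
for aa in(.2,.22,.24): print(aa,markang(s,i["si"],t,aa,(275,130,305,150)))
E
```

```text
0.18320990099838652 0.1161524574455998 [array([-0.08230251, -0.24904848]), array([ 0.03190602, -0.27020992])]
0.2 (array([290.4, 153.8]), (np.float64(290.6), np.float64(141.6)), 'r', np.float64(0.0376), 'mark from vertical', np.float64(0.074))
0.22 (array([290.2, 153.9]), (np.float64(290.6), np.float64(141.6)), 'r', np.float64(0.0373), 'mark from vertical', np.float64(0.04))
0.24 (array([289.9, 153.9]), (np.float64(290.6), np.float64(141.6)), 'r', np.float64(0.0369), 'mark from vertical', np.float64(0.006))
```

```bash
cat >> h.py <<'E'
def dial(img,box,K=6):
    x0,y0,x1,y1=box; f=cv2.resize(img[y0:y1,x0:x1],None,fx=K,fy=K,interpolation=cv2.INTER_CUBIC)
    hsv=cv2.cvtColor(f,cv2.COLOR_BGR2HSV).astype(int)
    b,g,r=[f[:,:,i].astype(int) for i in range(3)]
    m=((r-b>4)&(r-b<60)&(g>95)).astype(np.uint8)*255
    m=cv2.morphologyEx(m,cv2.MORPH_OPEN,np.ones((5,5)))
    n,l,st,_=cv2.connectedComponentsWithStats(m)
    return f,m,l,st
E
python3 - <<'E'
from h import *
i0=cv2.imread("pics/scene0.png"); i8=np.load("c8.npz")["si"]; i10=np.load("c10.npz")["si"]
for nm,i,box in(("0",i0,(125,235,185,300)),("8",i8,(265,130,300,175)),("10",i10,(270,130,305,175))):
    x0,y0,x1,y1=box
    print(nm,i[(y0+y1)//2, x0:x1:2].tolist())
E
```

```text
0 [[161, 133, 108], [162, 134, 108], [136, 120, 104], [110, 113, 111], [120, 124, 121], [128, 131, 128], [131, 137, 133], [62, 63, 60], [119, 129, 133], [138, 151, 159], [129, 140, 146], [128, 139, 144], [109, 119, 123], [139, 152, 160], [97, 106, 110], [117, 127, 134], [137, 150, 157], [136, 150, 157], [137, 150, 158], [137, 150, 158], [137, 150, 157], [137, 150, 157], [137, 150, 157], [138, 151, 158], [122, 134, 140], [199, 201, 197], [249, 249, 246], [252, 252, 248], [181, 182, 177], [35, 33, 31]]
8 [[162, 135, 110], [163, 135, 110], [162, 135, 109], [128, 111, 94], [78, 81, 80], [82, 84, 83], [83, 86, 83], [89, 92, 89], [95, 105, 110], [118, 129, 136], [131, 144, 151], [133, 146, 153], [77, 84, 87], [131, 143, 150], [129, 141, 148], [108, 116, 125], [53, 124, 55], [58, 133, 34]]
10 [[162, 135, 109], [164, 136, 109], [101, 93, 83], [78, 80, 78], [80, 83, 80], [83, 85, 83], [66, 68, 66], [111, 122, 128], [131, 143, 150], [131, 143, 150], [109, 120, 126], [101, 109, 114], [129, 142, 148], [132, 143, 151], [69, 119, 66], [59, 135, 36], [61, 134, 36], [60, 132, 36]]
```

```bash
cat >> h.py <<'E'
def dialfit(img,box,K=8):
    x0,y0,x1,y1=box; f=cv2.resize(img[y0:y1,x0:x1],None,fx=K,fy=K,interpolation=cv2.INTER_CUBIC)
    b,g,r=[f[:,:,i].astype(int) for i in range(3)]
    m=((r-b>11)&(r-b<40)&(r-g>3)&(r-g<14)&(r>100)&(r<185)).astype(np.uint8)*255
    m=cv2.morphologyEx(m,cv2.MORPH_OPEN,np.ones((7,7)))
    n,l,st,_=cv2.connectedComponentsWithStats(m)
    k=1+np.argmax(st[1:,4]); ys,xs=np.nonzero(l==k)
    h=cv2.convexHull(np.stack([xs,ys],1).astype(np.int32))
    hm=np.zeros_like(m); cv2.drawContours(hm,[h],-1,255,-1)
    c,_=cv2.findContours(hm,0,cv2.CHAIN_APPROX_NONE); e=cv2.fitEllipse(c[0])
    o=f.copy(); cv2.ellipse(o,e,(0,255,255),1); cv2.circle(o,(int(e[0][0]),int(e[0][1])),2,(0,0,255),-1)
    ctr=((e[0][0]+.5)/K-.5+x0,(e[0][1]+.5)/K-.5+y0)
    return ctr,(e[1][0]/K,e[1][1]/K,e[2]),o
E
python3 - <<'E'
from h import *
s=load("scene")
i0=cv2.imread("pics/scene0.png"); i8=np.load("c8.npz")["si"]; i10=np.load("c10.npz")["si"]
O=[]
def go(nm,i,box,yw,depthP,off=.0135):
    c,e,o=dialfit(i,box); O.append(cv2.resize(o,(260,330)))
    Xx=np.array([np.cos(yw),np.sin(yw),0]);Yy=np.array([-Xx[1],Xx[0],0])
    P=onplane(s,*c,depthP+.0135*Xx,Xx); u,v,m=red(i,(box[0],box[1],box[2],(box[1]+box[3])//2))
    w=onplane(s,u,v,depthP+off*Xx,Xx)-P
    # dial radius check along ellipse extremes
    print(nm,np.round(c,1),np.round(e,1),"centre3D",P.round(4),"red",round(u,1),round(v,1),"r",np.hypot(w@Yy,w[2]).round(4),"ang",np.arctan2(-(w@Yy),w[2]).round(3))
go("0",i0,(125,235,185,300),-.288,np.array([.5285,-.2467,0]))
go("8",i8,(265,125,300,175),-.042,np.array([.527,.212,0]))
go("10",i10,(265,125,305,175),-.042,np.array([.528,.212,0]))
cv2.imwrite("pics/e.png",np.hstack(O))
E
```

```text
0 [154.6 272.7] [26.9 41.6 57.2] centre3D [ 0.5411 -0.2517  0.052 ] red 145.7 262.6 r 0.0362 ang 0.303
8 [287.8 154.3] [14.2 27.8 21.2] centre3D [0.5405 0.2116 0.1018] red 286.1 144.2 r 0.0358 ang 0.287
10 [290.  153.6] [14.  27.2 21.2] centre3D [0.5419 0.2209 0.1003] red 290.6 141.6 r 0.0361 ang 0.02
```

View pics/e.png

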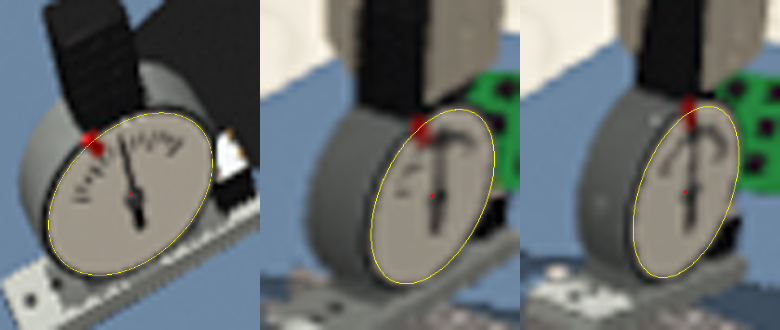

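The dial ellipse fits put the mark at 0.29–0.30 rad. The mark-from-vertical estimates at this tilt are 0.02 (ellipse), 0.075 (arc kinematics) and 0.10 (foot edge). About 0.05 rad more tilt centres these.

```bash
python3 -m inch '0.1 2.9 -0.8 0 0;0.1 2.9 -0.9 0 0;0 0 0 0 0;0 0 0 0 0;0 0 0 0 0;0 0 0 0 0;0 0 0 0 0;0 0 0 0 0'; python3 -m inch '0 0 0 0 0;0 0 0 0 0;0 0 0 0 0;0 0 0 0 0;0 0 0 0 0'; python3 - <<'E'
from h import *
F=[];SI=[];DI=[]
for i in range(4):
    d=load("side"); s=load("scene"); SI.append(s["img"]);DI.append(d["img"]); F.append(np.r_[d["s"]["contact_force"],d["s"]["torque"],d["s"]["tool_pos"]])
print(np.mean(F,0).round(4))
si=np.mean(SI,0).round().astype(np.uint8); di=np.mean(DI,0).round().astype(np.uint8)
np.savez("c11.npz",si=si,di=di,t=np.mean(F,0)[6:])
c,e,o=dialfit(si,(265,125,305,175))
Pc=np.array([.528,.212,0])+.0135*X
P=onplane(s,*c,Pc,X);u,v,m=red(si,(265,125,305,150)); w=onplane(s,u,v,Pc,X)-P
print(np.round(c,1),e,P.round(4),(u,v),"r",np.hypot(w@Y,w[2]),"ang",np.arctan2(-(w@Y),w[2]))
cv2.imwrite("pics/s11.png",np.hstack([cv2.resize(si[125:175,265:305],(480,600),interpolation=cv2.INTER_CUBIC),cv2.resize(o,(320,600))[:, :300]]))
cv2.imwrite("pics/s11d.png",cv2.resize(di[250:335,110:220],(770,595),interpolation=cv2.INTER_CUBIC))
E
```

```text
time: 12.6
tool_pos: [0.5281, 0.2438, 0.3193]
tool_rot: [2.184, 1.57, 0.572]
contact_force: [0.4, 2.8, 3.6]
opening: 0.026
time: 13.02
tool_pos: [0.528, 0.2437, 0.3193]
tool_rot: [1.846, 1.57, 0.234]
contact_force: [1.5, 3.7, 5.4]
opening: 0.0259
[ 1.6989  3.6234  5.2279  0.6067 -0.372   0.0462  0.528   0.2437  0.3193]
[290.5 153.7] (14.00577449798584, 26.796344757080078, 19.16661262512207) [0.542  0.223  0.0991] (np.float64(291.2423580786026), np.float64(141.35371179039302)) r 0.036795932969409584 ang -0.007903450991724485
```

View pics/s11.png

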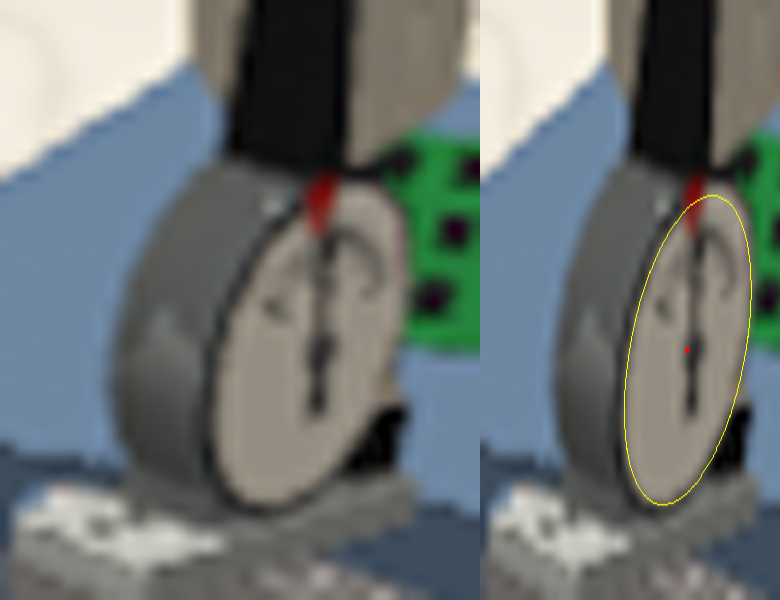

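View pics/s11d.png

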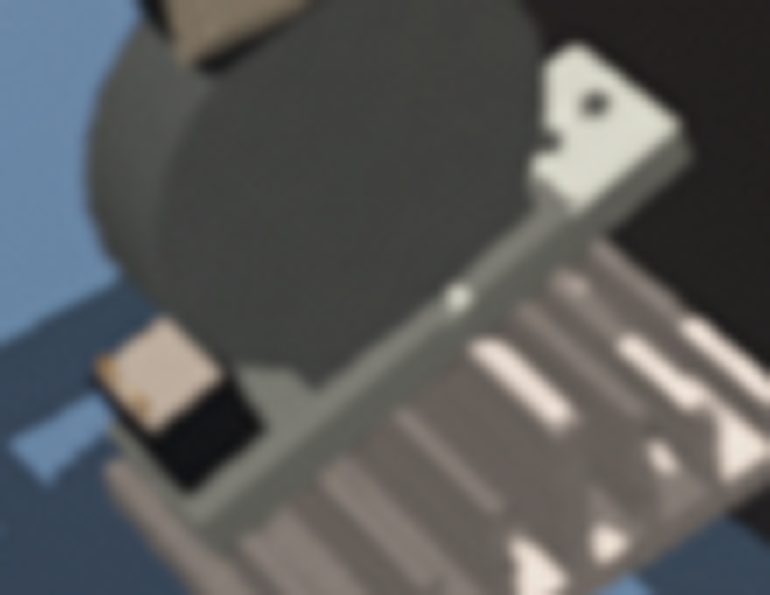

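```bash
python3 - <<'E'
from h import *
s=load("scene");d=load("side"); z=np.load("c11.npz"); t=z["t"]
f=lambda x,y:(110+(x+.5)/7-.5,250+(y+.5)/7-.5)
a,L,r=tilt(d,t,f(683,127),f(200,525),-.018); print("edge tilt",a,L,[q.round(4) for q in r])
print("kinematic", np.arcsin((.0317)/.1177))
u,v=290.5,153.7
P=onplane(s,u,v,np.array([.528,.212,0])+.0135*X,X)
for n,q in(("c",P),("hub",P+.003*X),("tip",P+.003*X+.034*Z),("tipmid",P+.003*X+.022*Z),("red a=0",P+.0365*Z),("red +.05",P+.0365*np.cos(.05)*Z-.0365*np.sin(.05)*Y),("red -.05",P+.0365*np.cos(.05)*Z+.0365*np.sin(.05)*Y),("red+2 0",P+.002*X+.0365*Z)): print(n,proj(s,q).round(2))
# pointer dark centroid per row
g=z["si"].astype(float).sum(2)/3
for y in range(143,153):
    row=g[y,286:296]; w=np.clip(128-row,0,None); xs=np.arange(286,296); k=np.abs(xs-291.5)<=2.5; print(y,row.round().astype(int).tolist(),((w*xs)[k].sum()/w[k].sum()).round(2))
E
```

```text
edge tilt 0.2536755344483011 0.11489856150468043 [array([-0.0859, -0.2435]), array([ 0.0253, -0.2723])]
kinematic 0.27269601196014903
c [290.5 153.7]
hub [291.42 154.04]
tip [292.09 142.68]
tipmid [291.85 146.75]
red a=0 [291.2 141.5]
red +.05 [290.8  141.77]
red -.05 [291.6  141.27]
red+2 0 [291.83 141.72]
143 [92, 73, 45, 86, 101, 72, 85, 115, 129, 137] 290.77
144 [86, 63, 86, 134, 122, 79, 61, 73, 88, 118] 292.34
145 [63, 93, 135, 139, 119, 83, 42, 99, 99, 95] 292.12
146 [73, 131, 141, 116, 107, 76, 57, 123, 123, 105] 291.3
147 [103, 132, 124, 109, 106, 81, 91, 132, 129, 119] 290.82
148 [122, 130, 126, 124, 121, 77, 83, 130, 143, 130] 291.28
149 [130, 127, 119, 134, 145, 92, 93, 134, 142, 115] 291.49
150 [130, 87, 108, 138, 144, 91, 113, 143, 140, 140] 291.29
151 [143, 116, 108, 133, 145, 91, 112, 143, 140, 139] 291.3
152 [141, 141, 141, 142, 137, 84, 101, 138, 140, 139] 291.38
```

```bash
python3 - <<'E'
from h import *
s=load("scene"); i=cv2.imread("pics/scene0.png")
y=-.288; Xx=np.array([np.cos(y),np.sin(y),0]);Yy=np.array([-Xx[1],Xx[0],0])
P=onplane(s,154.6,272.7,np.array([.5285,-.2467,0])+.0135*Xx,Xx)
for n,q in(("hub",P+.003*Xx),("tip",P+.003*Xx+.034*Z),("mid",P+.003*Xx+.02*Z),*[(f"red {m}",P+.0365*(np.cos(m)*Z-np.sin(m)*Yy)) for m in(.25,.3,.35)]): print(n,proj(s,q).round(2))
print(red(i,(125,235,185,270)))
g=i.astype(float).mean(2)
for yy in range(262,275):
    row=g[yy,148:160]; w=np.clip(125-row,0,None); xs=np.arange(148,160); print(yy,row.round().astype(int).tolist(),((w*xs).sum()/w.sum()).round(2))
F=[]
for k in range(3):
    o=load("scene")["s"]; F.append(np.r_[o["contact_force"],o["tool_pos"],o["time"]])
print(np.array(F).round(4))
E
```

```text
hub [155.23 273.66]
tip [151.98 261.17]
mid [153.34 266.4 ]
red 0.25 [146.56 261.84]
red 0.3 [145.7  262.45]
red 0.35 [144.86 263.09]
(np.float64(145.7495741056218), np.float64(262.6076093128904), np.float64(1761.0))
262 [134, 149, 152, 152, 96, 103, 148, 105, 124, 100, 121, 123] 154.41
263 [73, 124, 140, 148, 104, 53, 128, 102, 121, 126, 128, 102] 152.53
264 [62, 113, 110, 135, 113, 45, 113, 122, 135, 152, 136, 111] 151.51
265 [83, 137, 117, 130, 129, 61, 75, 136, 150, 150, 149, 150] 151.88
266 [89, 118, 131, 141, 155, 98, 53, 129, 151, 148, 148, 149] 152.04
267 [122, 117, 140, 150, 153, 104, 50, 126, 152, 148, 148, 148] 153.26
268 [123, 146, 149, 148, 151, 119, 47, 109, 148, 150, 148, 148] 153.97
269 [111, 140, 149, 148, 150, 139, 75, 74, 135, 150, 148, 148] 153.69
270 [151, 149, 149, 148, 149, 153, 102, 50, 128, 152, 149, 149] 154.76
271 [148, 149, 148, 148, 149, 152, 111, 42, 104, 135, 145, 149] 155.06
272 [148, 147, 147, 148, 149, 148, 107, 50, 39, 69, 131, 151] 155.76
273 [148, 148, 148, 148, 149, 131, 99, 76, 55, 45, 118, 148] 155.97
274 [148, 148, 148, 148, 151, 118, 69, 48, 47, 50, 111, 144] 155.65
[[ 2.7484  3.6597  5.2859  0.528   0.2437  0.3193 13.5667]
 [ 0.7644  3.9399  5.0153  0.528   0.2437  0.3193 13.6167]
 [ 1.7509  2.9236  6.3431  0.528   0.2437  0.3193 13.6667]]
```

Estimates of the remaining angle run from −0.04 (pointer seen directly) to +0.06 (mark minus foot tilt), all inside the ±0.09 tolerance. A final nudge of about 0.015 rad centres them, then I'll let it settle.

```bash
python3 -m inch '0 0.9 -0.3 0 0;0 0.9 -0.3 0 0;0 0 0 0 0;0 0 0 0 0;0 0 0 0 0;0 0 0 0 0;0 0 0 0 0;0 0 0 0 0'; python3 -m inch '0 0 0 0 0;0 0 0 0 0;0 0 0 0 0;0 0 0 0 0;0 0 0 0 0;0 0 0 0 0;0 0 0 0 0;0 0 0 0 0'; python3 -m inch '0 0 0 0 0;0 0 0 0 0;0 0 0 0 0;0 0 0 0 0';python3 - <<'E'
from h import *
F=[];SI=[];DI=[]
for i in range(4):
    d=load("side"); s=load("scene"); SI.append(s["img"]);DI.append(d["img"]); F.append(np.r_[d["s"]["contact_force"],d["s"]["torque"],d["s"]["tool_pos"]])
print(np.array(F).round(4)[:,[0,1,2,6,7,8]])
si=np.mean(SI,0).round().astype(np.uint8); di=np.mean(DI,0).round().astype(np.uint8)
print("frame diff",[np.abs(SI[0].astype(int)-x)[125:175,265:305].max() for x in SI])
t=np.mean(F,0)[6:]
np.savez("c12.npz",si=si,di=di,t=t)
c,e,o=dialfit(si,(265,125,305,175))
Pc=np.array([.528,.212,0])+.0135*X
P=onplane(s,*c,Pc,X);u,v,m=red(si,(265,125,305,150)); w=onplane(s,u,v,Pc,X)-P
print(np.round(c,1),P.round(4),(u,v),"r",np.hypot(w@Y,w[2]),"ang",np.arctan2(-(w@Y),w[2]))
for a in(.27,.29): print(markang(s,si,t,a,(265,125,305,150)))
w=load("wrist"); 
cv2.imwrite("pics/s12.png",np.hstack([cv2.resize(si[60:260,190:340],(400,533),interpolation=cv2.INTER_CUBIC),cv2.resize(di[150:350,110:260],(400,533),interpolation=cv2.INTER_CUBIC)]))
E
```

```text
time: 14.38
tool_pos: [0.5281, 0.2452, 0.3188]
tool_rot: [0.687, 1.57, -0.924]
contact_force: [1.7, 2.1, 6.4]
opening: 0.0257
time: 15.05
tool_pos: [0.5281, 0.2452, 0.3188]
tool_rot: [0.693, 1.57, -0.919]
contact_force: [0.9, 1.3, 6.4]
opening: 0.0261
time: 15.38
tool_pos: [0.528, 0.2452, 0.3188]
tool_rot: [0.719, 1.57, -0.893]
contact_force: [1.6, 2.5, 5.7]
opening: 0.0259
[[1.5783 2.5414 5.7148 0.528  0.2452 0.3188]
 [1.0869 2.1313 6.4397 0.5281 0.2452 0.3188]
 [0.7333 1.5157 5.4708 0.5281 0.2452 0.3188]
 [1.167  1.1359 5.8263 0.5281 0.2452 0.3188]]
frame diff [np.int64(0), np.int64(5), np.int64(4), np.int64(4)]
[290.5 153.5] [0.542  0.2232 0.0997] (np.float64(291.50228310502285), np.float64(141.25570776255708)) r 0.03605812908478495 ang -0.03585280138838478
(array([290.9, 153.8]), (np.float64(291.5), np.float64(141.3)), 'r', np.float64(0.038), 'mark from vertical', np.float64(0.013))
(array([290.6, 153.9]), (np.float64(291.5), np.float64(141.3)), 'r', np.float64(0.0376), 'mark from vertical', np.float64(-0.02))
```

View pics/s12.png

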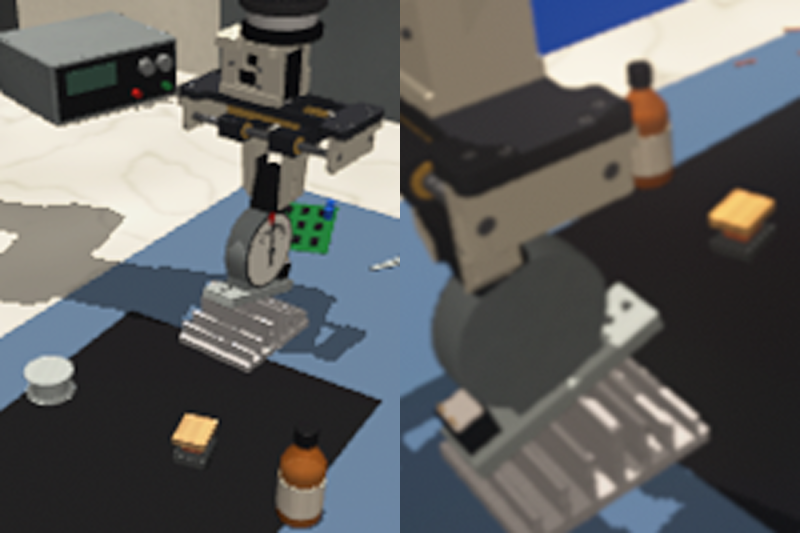

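The gauge is steady: frames match and the TCP is stationary. Contact is about 9 N, and the heat sink's corner is still at (225,312) in the side view, where it began. The bystanders stand as before, so I'm handing in.

```bash
python3 -c "
from cell import workorder, readout
print(workorder.hand_in()); print(readout.observe()['time'])"
```

```text
the job is handed in; nothing more can be done
None
the job is handed in; nothing more can be done
```

I picked up the gauge, set it level across the tall fin, rocked it to about 0.28 rad with the foot still bearing, and handed in at about 16 s while holding it. `hand_in()` gives no verdict, so the result rests on the checks below.

**Last checks**
- **Steadiness:** the arm had been still for over a second and successive pictures matched. The wrist read about 6 N up, so the foot was pressing with roughly 9 N.
- **Position:** the foot's middle was about 5 mm across from the fin's centre line. The gripper was turned to the fin's measured direction, but I did not re-measure how square the gauge was.
- **Surroundings:** the heat sink's corner was at the same pixels as at the start. The bottle, reel and transformer looked undisturbed by eye; I did not measure them again.

**Where the measurements disagreed:** the scene camera is coarse for the pointer (0.05 rad is about 0.4 pixel). On the last pictures, the mark relative to vertical came out between −0.036 and +0.013 rad. Taking the mark's measured setting (0.29 to 0.33 rad) minus the gauge's tilt gives about +0.03 rad. The pointer's own pixels, checked just before the last nudge, suggested about −0.05 rad. All of these are within the 0.09 rad tolerance, so I believe the pointer is on the mark, but only to within about ±0.05 rad.

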